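# Hang the drive wheel on the gated J-hook

### The arm

A 6-joint arm with a two-finger parallel gripper is mounted at the origin on a cart in front of the work surface, level with it; the furniture and walls round the work are solid. World frame = base frame: x ahead of the robot, y to its left, z up, the work surface at z = 0. Lengths are in m, angles in rad, forces in N, time in s.
With the tool pointing down it reaches from about 0.35 to 0.775 m from the base axis. Payload 7.3 kg.
Tool frame: the origin (TCP) lies midway between the tips of the shut fingers; the grasp point (between the pads) lies 19 mm behind it (robot.grip_depth is the z of the grasp point in the tool frame, in m); z points along the fingers, y is the line along which they close (so a half turn about z gives the same grasp; the last joint's range is limited). The gripper opens to 92 mm and grips with 3 to 60 N. Pads are 19 mm wide; open, the fingers measure 130 mm over their backs; the gripper's body (75 mm by 190 mm) begins 47 mm behind the grasp point.
Start: joints at [-1.314, 0.342, 1.524, -0, 1.275, -0.146], TCP at [0.206, -0.483, 0.227] pointing down, gripper open.
Joint ranges: [-2.53, 2.53], [-0.77, 2.02], [0.04, 2.7], [-1, 4.14], [0.28, 2.66], [-3.11, 3.11]. Speed limits (rad/s): [2.57, 2.57, 3.14, 3.14, 3.14, 3.14].

### API

Orientations are given as [roll, pitch, yaw] about the fixed x, y, z axes, in that order (R = Rz(yaw) Ry(pitch) Rx(roll)).
In Python, from cell import robot, viewer gives the robot as it stands.
- The arm moves only by the tool step_arm, never from a script. Its argument "increments" is a list of rows, each an object with "delta_pos": the shift along the tool's x, y, z in cm, a list of three; "dr": the turn, a rotation vector about the tool's x, y, z in degrees, a list of three; "fingers": the closure, from -1 (fully open) to 1 (shut), so that 0 is half open. In form: [{"delta_pos": [tx, ty, tz], "dr": [wx, wy, wz], "fingers": fingers}, ...]. A call has exactly 5 rows; each row is the pose to reach, as a shift and turn from the pose commanded when the call began, along the tool's axes at that moment; what a row does not reach only later rows make up. A row lasts 1/8 s, in which the tool goes at most 62.5 mm and 10.7 degrees, less where a joint would pass 70% of its speed; a pose out of reach is approached as far as the arm can. A call with a gripper value outside its range is refused whole. The fingers move at their own pace and stop on an object; "newtons" is the grip in N (left out, the last holds). Time passes only in rows, so rows that repeat a pose let the fingers close, or fill a call up. It gives the time, the measured TCP pose, the force, the opening and the grip force at its end, in the units of the state.
- robot.observe(): the state, without advancing time (a new reading comes with each control period).
- viewer.read_camera(name): name is "side" or "top" or "wrist"; returns the picture (420x560x3 uint8, red, green, blue); there is no depth.
- viewer.camera_params(name): a dict with "K" (3x3 intrinsics, pixels), "T" (4x4, takes a point from camera to world coordinates). Camera axes: x right, y down, z forward; pixel columns grow to the right and rows downward; lengths in m; the calibration is good to about 2 mm. A picture is of the moment at which its call begins: read the wrist's pose just before it. camera_params takes no time and is no camera call; for the wrist camera it gives the pose at the moment of the call.
- robot.hand_in(): hands the job in; it is judged then, once.
The state is a dict: "time": time; "qpos": joint angles; "qvel": joint speeds; "joint_efforts": joint torques, N m; "tool_pos": TCP position; "tool_rot": TCP orientation; "contact_force": force on the tool from outside, world axes, zero at the start; "torque": the same for the moment, N m; "opening": finger opening in m; "grip_force": force on a finger pad.
Only numpy, scipy, OpenCV 4.12 (cv2) and the standard library are available. Lean on these libraries where they do the work, as an engineer would, in place of code of your own. Each camera call takes 0.05 s, during which the arm holds its last target. There are 200 camera calls.

### The job

Take the spoked wheel out of its wooden cradle by the rim and hang it on the J-hook of the steel stand: bring the rim over the hook's tip, press it down past the sprung gate until the gate snaps shut above it, and rest the rim in the bottom of the hook before you let go. Work by feel and gently, never pressing the wheel against the hook with more than 15 N, and leave the jar, the wax puck and the charcoal block where they are.

Things in the scene. Friction and masses are not known exactly. Their poses are not given: they have to be found in the camera images.
- wheel_hub (a point): centre of the loose aluminium wheel (0.2 to 0.31 kg), 122 mm up at the start. x = axle, z = up at the start. Rim: outer diameter 220, inner 202 mm (9 mm radially), 10 mm thick along the axle, flat faces. Hub boss 24 mm across, 18 mm long. Three spokes, 12 mm wide, 7 mm thick, at 60, 180, 300 degrees from z: the top sector is open.
- rim_top (a point): middle of the wheel's rim at its top (105.5 mm from the hub along the wheel's z axis); the flat faces of the rim are 5 mm either side of it along the axle. Between hub boss and rim 89 mm are free for the hook, which is 60 mm high from the underside of its seat to the top of its tip. Held well to one side of its top, the wheel leaves the hook free of the hand
- cradle: fixed wooden cradle 52 x 130 x 41 mm, origin at the centre of its underside; a slot 15 mm wide along its y axis, open at the top, holds the lowest 29 mm of the upright wheel, which lifts straight out
- stand: fixed steel stand; origin on the worktop straight below the hook's seat, z up, x pointing from the hook's tip back to the post. Base plate 160 x 100 x 12 mm from x = -40 to +120 mm; round post 18 mm thick at x = +85 mm, 330 mm high, with the hook's clamp collar, 28 mm thick. The J-hook, of 8 mm round bar, lies in the plane y = 0, tip upward.
- hook_nominal (a point): nominal top of the hook's seat, fixed to the stand, axes as the stand's, 250 mm above the worktop. The true seat is NOT measured: it is up to 9 mm higher or lower and must be seen or felt. From the true seat: tip at x = -19 mm rises to 52 mm; bar to the post up to 56 mm. Throat from x = -11 to +20 mm, flat seat -8 to +10. Hang the rim's mid-plane at x = -2 to 0 mm; the hub is then 101 mm below the seat.
- gate (a joint): angle of the sprung gate, a 6 mm brass bar hinged at x = +19 mm, 42 mm above the true seat, closing the throat to the tip. 0 = shut (level); grows to 1.4 as it is pressed down; springs shut by itself. Pressing the rim past it takes up to about 8 N, more than the wheel's weight. It shuts again over the rim a few mm before the rim reaches the seat.
- jar_mid (a point): middle of a bystander: amber glass jar with a black cap, 51 mm across, 58 mm high
- puck_mid (a point): middle of a bystander: round beeswax puck, 45 mm across, 16 mm high
- charcoal_mid (a point): middle of a bystander: black charcoal block bound with wire, 50 x 75 x 25 mm

How it is judged:
On the way, in this order (a step that is already met when the one before it is completed fails the run):
1. the wheel is held in the fingers, lifted clear of the cradle (contact force between the fingers and wheel above 1 N and height (world z) of wheel_hub above 0.16 m and contact force between wheel and cradle below 0.1 N), for 0.2 s.
2. the held rim presses the gate open (contact force between the fingers and wheel above 1 N and value of joint gate above 0.5 rad), for 0.1 s.
3. still held, the rim rests in the hook under the shut gate (contact force between the fingers and wheel above 1 N and contact force between wheel and stand above 1.2 N and value of joint gate below 0.1 rad and x of wheel_hub in the frame of stand between -0.03 and 0.03 m and y of wheel_hub in the frame of stand between -0.065 and 0.065 m and z of wheel_hub in the frame of stand between 0.125 and 0.18 m), for 0.3 s.
At the end, for the whole second after the job is handed in: the wheel hangs at rest (under 0.03 m/s) on the hook, its weight on it (more than 1.2 N), the gate shut (under 0.1 rad), its hub within 30 mm in x and y of the stand's origin line and 125 to 170 mm above the worktop (contact force between wheel and stand above 1.2 N and value of joint gate below 0.1 rad and linear speed of wheel below 0.03 m/s and contact force between wheel and cradle below 0.1 N and x of wheel_hub in the frame of stand between -0.03 and 0.03 m and y of wheel_hub in the frame of stand between -0.03 and 0.03 m and z of wheel_hub in the frame of stand between 0.125 and 0.17 m); the robot touches nothing.
It fails at once if the wheel is pressed against the hook or stand with more than 15 N (contact force between wheel and stand above 15 N).
It fails at once if the jar, the puck or the charcoal block is shifted by more than 20 mm (distance of any of jar_mid, puck_mid, charcoal_mid from where it was at the start of the episode above 0.02 m).
It also fails if it takes over 64 s, if anything falls off the work surface, if the arm or the gripper's body presses on something with over 40 N, if the wrist force passes 120 N, or if a joint passes its speed limit or range.

## Working session

There is one attempt and no reset: what is moved stays moved. The work goes in short steps, Python scripts to look and compute and a tool call to move; the robot and the scene stay as the last step left them, time stands still between calls to the robot, and variables do not carry over. Pictures are saved under pics/ and viewed, at most 10 in all, crops included, and the job is handed in when it is done.

Besides the shell and the picture viewer there is one more tool, called after "Emit:" by a JSON object that holds its "method" and its "body", one argument or row to a line. step_arm: Moves the arm, as the interface text tells. Its arguments: {"type":"object","properties":{"increments":{"type":"array"},"newtons":{"type":"number"}},"required":["increments"]}

```bash
mkdir -p pics; cat > h.py <<'E'
import numpy as np, cv2
from cell import robot, viewer
def snap(n,f):
    p=viewer.camera_params(n); im=viewer.read_camera(n); cv2.imwrite(f'pics/{f}.png',im[:,:,::-1]); np.savez(f'pics/{f}.npz',K=p['K'],T=p['T']); return im
def ray(f,u,v):
    d=np.load(f'pics/{f}.npz'); T=d['T']; r=T[:3,:3]@np.linalg.inv(d['K'])@[u,v,1]; return T[:3,3],r/np.linalg.norm(r)
def plane(f,u,v,z):
    o,r=ray(f,u,v); return o+r*(z-o[2])/r[2]
def proj(f,p):
    d=np.load(f'pics/{f}.npz'); c=np.linalg.inv(d['T'])@np.r_[p,1]; q=d['K']@c[:3]; return q[:2]/q[2]
def tri(a,b):
    o1,r1=ray(*a);o2,r2=ray(*b); A=np.c_[r1,-r2]; t=np.linalg.lstsq(A,o2-o1,rcond=None)[0]; p,q=o1+t[0]*r1,o2+t[1]*r2; return (p+q)/2,np.linalg.norm(p-q)
E
python3 - <<'E'
from h import *
a=snap('side','s0');b=snap('top','t0')
for f in('s0','t0'):
    d=np.load(f'pics/{f}.npz');print(d['K'].round(1).tolist(),d['T'].round(3).tolist())
s=robot.observe();print(s,robot.grip_depth)
E
```

```text
[[444.0, 0.0, 276.3], [0.0, 444.0, 204.7], [0.0, 0.0, 1.0]] [[-0.975, -0.134, 0.179, 0.371], [-0.224, 0.605, -0.764, 0.652], [-0.006, -0.785, -0.62, 0.731], [0.0, 0.0, 0.0, 1.0]]
[[521.4, 0.0, 277.3], [0.0, 521.4, 211.7], [0.0, 0.0, 1.0]] [[-0.085, -0.972, 0.219, 0.284], [-0.996, 0.083, -0.015, 0.033], [-0.004, -0.219, -0.976, 1.312], [0.0, 0.0, 0.0, 1.0]]
{'time': 0.1, 'qpos': array([-1.31400260e+00,  3.42643093e-01,  1.52489742e+00, -5.04114004e-07,
        1.27540556e+00, -1.46009228e-01]), 'qvel': array([ 1.79657659e-04, -1.32487803e-03, -3.23595418e-03,  1.50672092e-05,
       -1.00281729e-04, -1.48171019e-04]), 'joint_efforts': array([ 1.21259967e-03, -4.32006848e+01, -2.44693476e+01,  7.18639302e-02,
        5.26133215e-02, -4.95519964e-05]), 'tool_pos': array([ 0.20572422, -0.48262925,  0.22612803]), 'tool_rot': array([-3.14025356e+00, -1.96433770e-04,  4.02802975e-01]), 'contact_force': array([ 0.71117854, -0.43353637,  0.02330685]), 'torque': array([ 0.04006172, -0.0140321 , -0.03765096]), 'grip_force': 0.0, 'opening': 0.09182503149172766} -0.0188
```

View pics/s0.png

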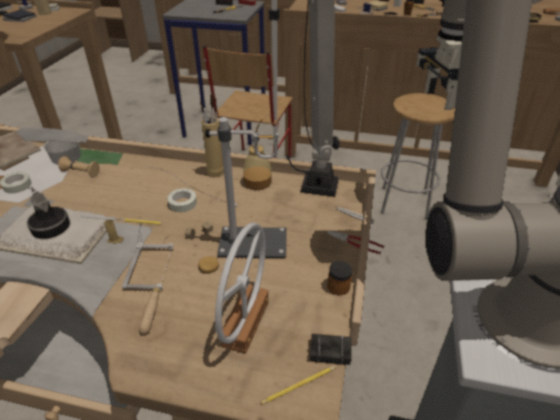

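View pics/t0.png

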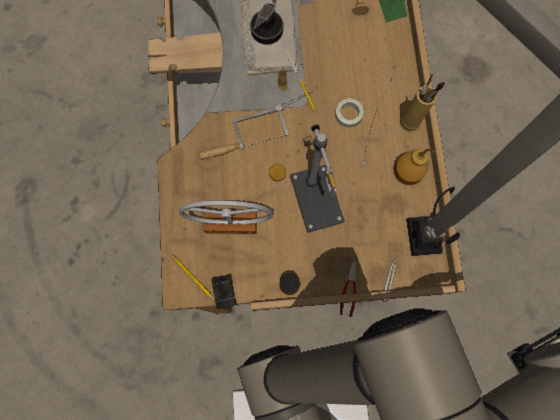

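The side view shows the wheel (hub about 244,282) in the cradle in front of the stand base (252,242), with the post at (230,190) and the hook pointing right at about row 130. The top view shows the wheel edge-on from (180,210) to (273,212) and the base plate around (318,198). I'll zoom in on both.

```bash
python3 - <<'E'
from h import *
a=cv2.imread('pics/s0.png');b=cv2.imread('pics/t0.png')
A=cv2.resize(a[110:350,190:300],None,fx=2.5,fy=2.5,interpolation=cv2.INTER_CUBIC)
B=cv2.resize(b[120:245,170:350],None,fx=2.9,fy=2.9,interpolation=cv2.INTER_CUBIC)
c=np.zeros((600,800,3),np.uint8);c[:A.shape[0],:A.shape[1]]=A;c[:B.shape[0],277:277+B.shape[1]]=B[:,:523]
cv2.imwrite('pics/c0.png',c)
E
```

```text
(no output)
```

View pics/c0.png

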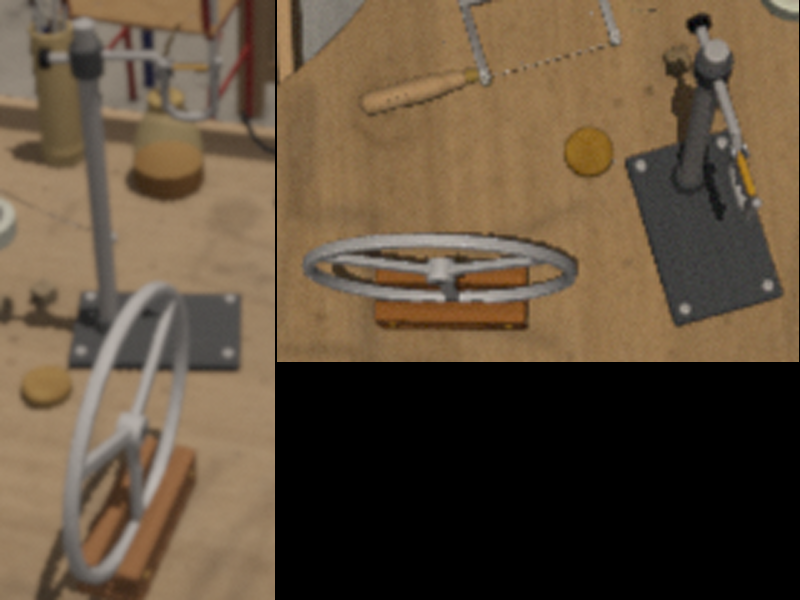

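The crop shows the hook (tip about 215,60, seat about 190,112, yellow gate at row 67), the four base screws in both views, and the rim extremes in the top view at (303,265) and (578,268). Next I'll compute poses from these.

```bash
python3 - <<'E'
from h import *
S=lambda x,y:('s0',190+x/2.5,110+y/2.5)
T=lambda x,y:('t0',170+(x-277)/2.9,120+y/2.9)
st=[plane(*T(*p),.013) for p in[(641,166),(721,144),(768,286),(685,309)]]
ss=[plane(*S(*p),.013) for p in[(81,351),(90,297),(230,300),(228,353)]]
for n,q in(('top',st),('side',ss)):
    q=np.array(q);c=q.mean(0);d=(q[0]+q[1]-q[2]-q[3])/2; e=(q[0]+q[3]-q[1]-q[2])/2;print(n,c.round(4),'len',np.linalg.norm(d),np.linalg.norm(e),'yaw',np.degrees(np.arctan2(d[1],d[0])),'yawE',np.degrees(np.arctan2(e[1],e[0]))-90,'seat',(c-.04*d/np.linalg.norm(d))[:2])
print('hub',tri(S(131,426),T(438,270)))
l=plane(*T(303,265),.122);r=plane(*T(578,268),.122);print('rim',l,r,(l+r)/2,np.linalg.norm(l-r),np.degrees(np.arctan2(*(l-r)[[1,0]])))
# cradle corners top z=.041
for p in[(376,326),(527,326)]:print('crad',plane(*T(*p),.041))
print('tip',tri(S(215,59),T(752,200)),'collartop',tri(S(84,25),T(713,60)))
for n,y in(('puck',.016),):print(n,plane(*T(589,150),.016))
print('jar',plane('t0',290,283,.058),'char',plane('t0',224,291,.025))
E
```

```text
top [ 0.6031 -0.0922  0.013 ] len 0.13559110147091136 0.0753067693846019 yaw 11.466705839920456 yawE 10.91988789309626 seat [ 0.56387702 -0.10011438]
side [ 0.603  -0.0908  0.013 ] len 0.13643395445784656 0.07445621029543022 yaw 11.079285039222308 yawE 11.303213260633655 seat [ 0.56379408 -0.09845267]
hub (array([0.55651906, 0.13491018, 0.12682567]), np.float64(0.00021063039264293933))
rim [0.57117367 0.24368646 0.122     ] [0.5497451  0.02272958 0.122     ] [0.56045939 0.13320802 0.122     ] 0.2219935263561337 84.46073360535414
crad [0.53200362 0.19819735 0.041     ]
crad [0.52100604 0.06966362 0.041     ]
tip (array([ 0.54733994, -0.09985104,  0.2999784 ]), np.float64(0.0007599836622991169)) collartop (array([ 0.64394885, -0.07992326,  0.32821578]), np.float64(0.004231298520302262))
puck [0.68029792 0.00307516 0.016     ]
jar [ 0.38842444 -0.0020404   0.058     ] char [0.38550255 0.15968118 0.025     ]
```

```bash
cat >> h.py <<'E'
from scipy.spatial.transform import Rotation as Ro
def cur():
    s=robot.observe(); return s, s['tool_pos'], Ro.from_euler('xyz',s['tool_rot'])
def grasp(hub,ax,th=30,r=.1055):
    # ax: axle yaw deg; returns TCP pos and R for radial grasp at th degrees on the +w side
    a=np.radians(ax); A=np.array([np.cos(a),np.sin(a),0]); W=np.array([-np.sin(a),np.cos(a),0]); Z=np.array([0,0,1.])
    t=np.radians(th); n=np.sin(t)*W+np.cos(t)*Z
    R=np.c_[np.cross(A,-n),A,-n]; return np.array(hub)+(r-.0188)*n, Ro.from_matrix(R)
def rel(p,R,base=None):
    s,p0,R0=cur()
    if base: p0,R0=base
    return (R0.inv().apply(np.array(p)-p0)*100).round(2).tolist(), np.degrees((R0.inv()*R).as_rotvec()).round(1).tolist()
E
python3 - <<'E'
from h import *
p,R=grasp([.559,.1345,.122],-5.2); print(p,R.as_euler('xyz'))
s,p0,R0=cur()
n=-R.as_matrix()[:,2]; pre=p+.08*n
full=(R0.inv()*R).as_rotvec(); print(np.degrees(full),pre)
for q,f in(([.27,-.36,.30],.33),([.35,-.2,.33],.66),([.42,0,.31],1),(pre,1)):
    print(rel(q,R0*Ro.from_rotvec(full*f)))
E
```

```text
[0.56292892 0.17767159 0.1970844 ] [3.14159265 0.52359878 1.48003921]
[-16.20575173 -27.06737613 -60.23432001] [0.56655423 0.21750696 0.26636643]
([10.72, -8.77, -7.37], [-5.3, -8.9, -19.9])
([24.35, -20.36, -10.36], [-10.7, -17.9, -39.8])
([38.63, -36.01, -8.33], [-16.2, -27.1, -60.2])
([60.64, -50.27, -3.94], [-16.2, -27.1, -60.2])
```

Emit:
{"method": "step_arm", "body": {
  "increments": [
    {"delta_pos":[4.5,-3.5,-4],"dr":[-2,-3.5,-8],"fingers":-1},
    {"delta_pos":[9,-7.5,-7],"dr":[-4,-7,-16],"fingers":-1},
    {"delta_pos":[14,-11.5,-9],"dr":[-6,-10.5,-23],"fingers":-1},
    {"delta_pos":[18.5,-15.5,-10],"dr":[-8,-14,-31],"fingers":-1},
    {"delta_pos":[23,-19.5,-10],"dr":[-10,-17,-38],"fingers":-1}
  ],
  "newtons": 40
}}

```text
time: 0.72
tool_pos: [0.3365, -0.2227, 0.3272]
tool_rot: [3.07, 0.333, 1.064]
contact_force: [1.8, -0.0, -0.4]
opening: 0.092
grip_force: 0.0
```

```bash
python3 - <<'E'
from h import *
p,R=grasp([.559,.1345,.122],-5.2)
s,p0,R0=cur();print(s['time'],p0,s['qpos'].round(2))
n=-R.as_matrix()[:,2]; pre=p+.09*n
print(rel([.42,0,.31],R),rel(pre,R))
E
```

```text
0.725 [ 0.33650319 -0.22272421  0.32715109] [-0.52  0.02  1.7  -0.34  1.36  0.04]
([22.79, -3.07, -6.31], [-5.9, -10.0, -22.1]) ([49.06, -0.64, -11.53], [-5.9, -10.0, -22.1])
```

Emit:
{"method": "step_arm", "body": {
  "increments": [
    {"delta_pos":[5.5,-1,-2],"dr":[-1,-2,-4.5],"fingers":-1},
    {"delta_pos":[11,-2,-4],"dr":[-2.5,-4,-9],"fingers":-1},
    {"delta_pos":[17,-2.5,-5.5],"dr":[-3.5,-6,-13.5],"fingers":-1},
    {"delta_pos":[22.5,-3,-6.5],"dr":[-5,-8,-18],"fingers":-1},
    {"delta_pos":[28,-3,-7.5],"dr":[-6,-10,-22],"fingers":-1}
  ]
}}

```text
time: 1.35
tool_pos: [0.4462, 0.0467, 0.3037]
tool_rot: [3.141, 0.523, 1.479]
contact_force: [0.7, -0.5, 1.1]
opening: 0.0917
grip_force: 0.0
```

```bash
python3 - <<'E'
from h import *
p,R=grasp([.559,.1345,.122],-5.2)
s,p0,R0=cur();print(s['time'],p0,s['qpos'].round(2))
n=-R.as_matrix()[:,2]; pre=p+.09*n
print(rel(pre,R))
E
```

```text
1.35 [0.44617749 0.04667564 0.303726  ] [ 0.27  0.28  1.52 -0.49  1.55  0.42]
([17.56, 10.43, -6.81], [-0.0, -0.0, -0.0])
```

Emit:
{"method": "step_arm", "body": {
  "increments": [
    {"delta_pos":[5,3,-2],"dr":[0,0,0],"fingers":-1},
    {"delta_pos":[10,6,-4],"dr":[0,0,0],"fingers":-1},
    {"delta_pos":[14.5,9,-5.5],"dr":[0,0,0],"fingers":-1},
    {"delta_pos":[17.5,10.5,-7],"dr":[0,0,0],"fingers":-1},
    {"delta_pos":[17.5,10.5,-7],"dr":[0,0,0],"fingers":-1}
  ]
}}

```text
time: 1.98
tool_pos: [0.5685, 0.2222, 0.275]
tool_rot: [-3.139, 0.523, 1.479]
contact_force: [-0.4, -1.0, 0.2]
opening: 0.0916
grip_force: 0.0
```

```bash
python3 - <<'E'
from h import *
snap('wrist','w0')
p,R=grasp([.559,.1345,.122],-5.2)
print(cur()[1],rel(p,R))
print('pred rim', proj('w0',[.559,.1345,.2275]), 'hub',proj('w0',[.559,.1345,.122]),'tool',proj('w0',p))
E
```

```text
[0.56808336 0.22082463 0.27597263] ([0.18, -0.1, 9.0], [-0.2, -0.0, -0.1])
pred rim [272.50493236 278.01925085] hub [272.88003718 189.45820467] tool [272.34961049 211.94337223]
```

View pics/w0.png

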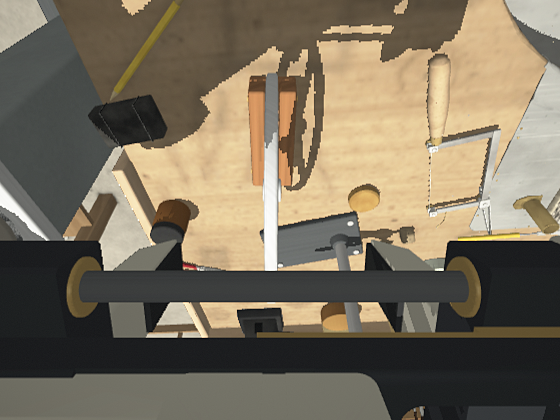

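The wrist view shows the wheel edge-on at column 270–274, where the model predicts 272. The jaws straddle it, so I'll go in and grip.

Emit:
{"method": "step_arm", "body": {
  "increments": [
    {"delta_pos":[0,0,3],"dr":[0,0,0],"fingers":-1},
    {"delta_pos":[0,0,6],"dr":[0,0,0],"fingers":-1},
    {"delta_pos":[0.1,-0.1,9],"dr":[0,0,0],"fingers":-1},
    {"delta_pos":[0.1,-0.1,9],"dr":[0,0,0],"fingers":-0.3},
    {"delta_pos":[0.1,-0.1,9],"dr":[0,0,0],"fingers":0.5}
  ],
  "newtons": 60
}}

```text
time: 2.65
tool_pos: [0.5634, 0.1766, 0.2007]
tool_rot: [3.139, 0.521, 1.474]
contact_force: [0.8, 1.1, -0.1]
opening: 0.0765
grip_force: 0.0
```

Emit:
{"method": "step_arm", "body": {
  "increments": [
    {"delta_pos":[0,0,0],"dr":[0,0,0],"fingers":1},
    {"delta_pos":[0,0,0],"dr":[0,0,0],"fingers":1},
    {"delta_pos":[0,0,0],"dr":[0,0,0],"fingers":1},
    {"delta_pos":[0,0,0],"dr":[0,0,0],"fingers":1},
    {"delta_pos":[0,0,0],"dr":[0,0,0],"fingers":1}
  ],
  "newtons": 60
}}

```text
time: 3.28
tool_pos: [0.563, 0.1767, 0.199]
tool_rot: [3.141, 0.522, 1.476]
contact_force: [-0.2, 0.5, 0.1]
opening: 0.0262
grip_force: 0.0
```

```bash
python3 - <<'E'
from h import *
s,p0,R0=cur();print(s)
print(R0.inv().apply([0,0,13]))
E
```

```text
{'time': 3.275, 'qpos': array([ 0.41009603,  0.66082213,  1.18496315, -0.4516595 ,  1.56714851,
        0.56943988]), 'qvel': array([-1.78657399e-03,  8.49069909e-04,  6.29201206e-04,  6.61320417e-05,
       -5.30590679e-04,  1.78583248e-03]), 'joint_efforts': array([ 2.74039322e-02, -5.77847385e+01, -2.36088842e+01, -1.88289061e+00,
        1.24242850e+00, -1.84490369e-02]), 'tool_pos': array([0.56304078, 0.17670648, 0.19896483]), 'tool_rot': array([3.14106993, 0.52183759, 1.47569202]), 'contact_force': array([-0.16848809,  0.53247175,  0.1148882 ]), 'torque': array([ 0.30529357, -0.11824384, -0.05505103]), 'grip_force': 0.0, 'opening': 0.026232528840400813}
[-6.48016192e+00  5.89101532e-03 -1.12697589e+01]
```

Emit:
{"method": "step_arm", "body": {
  "increments": [
    {"delta_pos":[0,0,0],"dr":[0,0,0],"fingers":1},
    {"delta_pos":[0,0,0],"dr":[0,0,0],"fingers":1},
    {"delta_pos":[0,0,0],"dr":[0,0,0],"fingers":1},
    {"delta_pos":[0,0,0],"dr":[0,0,0],"fingers":1},
    {"delta_pos":[0,0,0],"dr":[0,0,0],"fingers":1}
  ]
}}

```text
time: 3.9
tool_pos: [0.563, 0.1767, 0.199]
tool_rot: [3.141, 0.522, 1.476]
contact_force: [0.9, -0.9, -0.4]
opening: 0.0094
grip_force: 60.0
```

```bash
python3 - <<'E'
from h import *
s,p0,R0=cur();print(s['opening'],s['grip_force'],s['contact_force'],p0,s['tool_rot'])
E
```

```text
0.009387432186362836 59.997763261199 [ 0.8929272  -0.85017464 -0.40988358] [0.56303065 0.17665545 0.19898529] [3.14103285 0.52183079 1.47561297]
```

```bash
python3 - <<'E'
from h import *
s,p0,R0=cur();np.savez('g.npz',p=p0,q=R0.as_quat(),hub=[.559,.1345,.122],yaw=-5.2)
E
cat >> h.py <<'E'
SEAT=np.array([.5638,-.0993,.248]); SY=11.2
def wheel_to(hub,yaw):
    g=np.load('g.npz'); R0=Ro.from_quat(g['q']); ht=R0.inv().apply(g['hub']-g['p'])
    R=Ro.from_euler('z',yaw-float(g['yaw']),degrees=True)*R0; return np.array(hub)-R.apply(ht),R
def hub_now():
    g=np.load('g.npz'); R0=Ro.from_quat(g['q']); ht=R0.inv().apply(g['hub']-g['p']); s,p,R=cur()
    h=p+R.apply(ht); l=Ro.from_euler('z',-SY,degrees=True).apply(h-SEAT); return h.round(4),'local mm',(l*1000).round(1),np.degrees(s['tool_rot']).round(1)
def loc(x,y,z): return SEAT+Ro.from_euler('z',SY,degrees=True).apply([x,y,z])
E
python3 - <<'E'
from h import *
b=cur()[1:]
for hub,y in(([.559,.1345,.18],-5.2),([.54,.12,.214],-2),([.50,.05,.214],5),(loc(-.065,0,-.034),11.2)):
    p,R=wheel_to(hub,y);print(hub,p.round(3),rel(p,R))
E
```

```text
[0.559, 0.1345, 0.18] [0.563 0.177 0.257] ([-2.89, 0.0, -5.03], [-0.0, 0.0, 0.0])
[0.54, 0.12, 0.214] [0.542 0.162 0.291] ([-6.0, -1.99, -7.16], [-1.6, 0.0, -2.8])
[0.5, 0.05, 0.214] [0.497 0.092 0.291] ([-12.42, -5.82, -3.47], [-5.1, 0.0, -8.8])
[ 0.50003791 -0.11192523  0.214     ] [ 0.492 -0.07   0.291] ([-26.49, -4.73, 4.61], [-8.2, 0.0, -14.2])
```

Lift straight up first, then check the hold.

Emit:
{"method": "step_arm", "body": {
  "increments": [
    {"delta_pos":[-1,0,-1.7],"dr":[0,0,0],"fingers":1},
    {"delta_pos":[-2,0,-3.5],"dr":[0,0,0],"fingers":1},
    {"delta_pos":[-3.3,0,-5.8],"dr":[0,0,0],"fingers":1},
    {"delta_pos":[-4.6,0,-8],"dr":[0,0,0],"fingers":1},
    {"delta_pos":[-4.6,0,-8],"dr":[0,0,0],"fingers":1}
  ]
}}

```text
time: 4.53
tool_pos: [0.5636, 0.177, 0.2926]
tool_rot: [3.137, 0.52, 1.474]
contact_force: [0.3, -0.9, -3.8]
opening: 0.0093
grip_force: 60.0
```

```bash
python3 - <<'E'
from h import *
print(hub_now(),cur()[0]['contact_force'])
for hub,y in(([.53,.12,.214],-2),([.50,.05,.214],5),(loc(-.065,0.06,-.034),11.2),(loc(-.065,0,-.034),11.2)):
    p,R=wheel_to(hub,y);print(rel(p,R))
E
```

```text
(array([0.5598, 0.135 , 0.2155]), 'local mm', array([ 41.6, 230.6, -32.5]), array([179.7,  29.8,  84.4])) [ 0.34690248 -0.91599768 -3.82577355]
([-1.46, -3.04, 1.01], [-1.4, -0.1, -2.9])
([-7.81, -5.88, 4.63], [-4.9, -0.1, -8.9])
([-16.9, -6.5, 9.83], [-8.0, -0.1, -14.3])
([-21.89, -4.78, 12.69], [-8.0, -0.1, -14.3])
```

Emit:
{"method": "step_arm", "body": {
  "increments": [
    {"delta_pos":[-1.5,-3,1],"dr":[-1.5,0,-3],"fingers":1},
    {"delta_pos":[-4.5,-4.5,2.8],"dr":[-3,0,-6],"fingers":1},
    {"delta_pos":[-7.8,-5.9,4.6],"dr":[-5,0,-9],"fingers":1},
    {"delta_pos":[-12,-6.3,7],"dr":[-6.5,0,-11.5],"fingers":1},
    {"delta_pos":[-16.9,-6.5,9.8],"dr":[-8,0,-14.3],"fingers":1}
  ]
}}

```text
time: 5.15
tool_pos: [0.4786, -0.0123, 0.2887]
tool_rot: [-3.136, 0.52, 1.768]
contact_force: [2.2, -0.4, -2.2]
opening: 0.0092
grip_force: 60.0
```

Emit:
{"method": "step_arm", "body": {
  "increments": [
    {"delta_pos":[-3,0,1.6],"dr":[0,0,0],"fingers":1},
    {"delta_pos":[-5.2,0,3],"dr":[0,0,0],"fingers":1},
    {"delta_pos":[-5.2,0,3],"dr":[0,0,0],"fingers":1},
    {"delta_pos":[-5.2,0,3],"dr":[0,0,0],"fingers":1},
    {"delta_pos":[-5.2,0,3],"dr":[0,0,0],"fingers":1}
  ]
}}

```text
time: 5.78
tool_pos: [0.491, -0.0697, 0.2899]
tool_rot: [-3.138, 0.521, 1.765]
contact_force: [0.7, 0.3, -3.6]
opening: 0.009
grip_force: 60.0
```

```bash
python3 - <<'E'
from h import *
print(hub_now(),cur()[0]['contact_force'])
a=snap('side','s1');b=snap('top','t1')
h=hub_now()[0]
print('pred hub',proj('s1',h),proj('t1',h))
us,_=proj('s1',SEAT+[0,0,.02]),0;ut=proj('t1',SEAT);print(us,ut)
x,y=map(int,us);A=a[y-60:y+90,x-70:x+60];A=cv2.resize(A,None,fx=3,fy=3,interpolation=3)
x,y=map(int,ut);B=b[y-75:y+75,x-65:x+65];B=cv2.resize(B,None,fx=3,fy=3,interpolation=3)
print(us.astype(int)-[70,60],ut.astype(int)-[65,75])
cv2.imwrite('pics/c1.png',np.hstack([A,B])[:,:,::-1])
E
```

```text
(array([ 0.4988, -0.1112,  0.2129]), 'local mm', array([-66.1,   0.9, -35.1]), array([-179.8,   29.8,  101.1])) [ 0.69373249  0.28252038 -3.61201846]
pred hub [299.88225255 170.09014552] [337.43956222 220.91567884]
[267.90239171 146.83785273] [330.20995141 188.11117425]
[197  86] [265 113]
```

View pics/c1.png

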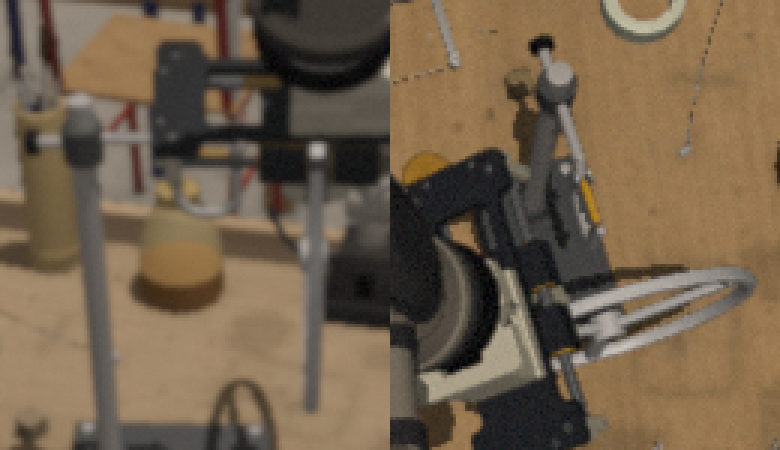

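```bash
python3 - <<'E'
from h import *
for f in [('t1',loc(-.019,0,.052)),('t1',loc(.019,0,.042)),('s0',loc(-.019,0,.052)),('s0',loc(0,0,0)),('s0',loc(0,0,-.008)),('s0',loc(.019,0,.042))]:print(f[0],proj(*f))
n=Ro.from_euler('z',SY,degrees=True).apply([0,1,0])
for nm,x,y in(('tiptop',215,57),('seat',190,111),('seat under',190,118),('gateL',175,67),('gateR',208,67),('seatc1',None,None)):
    f,u,v=('s0',190+x/2.5,110+y/2.5) if x else ('s1',197+210/3,86+210/3)
    o,r=ray(f,u,v);q=o+r*((SEAT-o)@n)/(r@n);print(nm,(Ro.from_euler('z',-SY,degrees=True).apply(q-SEAT)*1000).round(1))
a=cv2.imread('pics/s0.png'); print(cv2.cvtColor(a,cv2.COLOR_BGR2GRAY)[126:164,262:280:2])
E
```

```text
t1 [335.49972819 190.06482284]
t1 [329.39598308 174.04903889]
s0 [277.24836731 132.88514385]
s0 [268.07456583 155.30452888]
s0 [268.14212594 158.6268023 ]
s0 [258.15471331 137.15501177]
tiptop [-16.5  -0.   52.2]
seat [ 4.2 -0.   2.1]
seat under [ 4.3 -0.  -4.6]
gateL [15.3 -0.  42.8]
gateR [-10.9  -0.   43.1]
seatc1 [ 2.2 -0.  -1.7]
[[128 126 130 130 128 106  83  95 111]
 [128 128 128 130 128 117  97 100 115]
 [127 129 128 129 128 119 102 102 120]
 [129 128 128 127 127 121 103 103 122]
 [129 128 129 128 126 122 102 103 124]
 [129 128 127 127 128 120 103 108 122]
 [130 128 127 128 128 121 103 115 129]
 [130 127 127 126 125 119 105 125 135]
 [123 122 123 120 119 117 100 120 129]
 [117 117 117 116 116 117  95 104 112]
 [119 120 118 119 117 114  88  89 106]
 [119 118 117 109 105 102  86  86 109]
 [123 123 122 102  95  96  89  82 114]
 [129 128 127 114 109 107  92  82 116]
 [132 131 128 124 123 115  92  81 116]
 [130 131 128 127 126 119  91  85 114]
 [129 130 129 128 126 119  90  88 110]
 [129 129 128 124 121 113  90  90 105]
 [128 129 128 125 119 111  87  87  97]
 [125 128 129 127 124 110  83  88  87]
 [126 126 130 130 128 113  83  87  77]
 [130 127 132 131 132 115  82  86  81]
 [133 128 131 133 130 114  79  85  91]
 [130 126 131 132 132 114  80  86 103]
 [118 122 130 131 130 113  79  92 113]
 [101 122 130 131 131 113  81  94 119]
 [ 89 118 131 131 130 111  85  96 121]
 [ 92 110 129 133 127 110  91  94 122]
 [114 114 135 138 129 108  91  94 122]
 [134 133 144 145 134 109  87  99 123]
 [133 136 141 141 130 105  82  99 122]
 [115 120 122 123 117 107  98 105 122]
 [115 110 108 112 118 122 122 119 124]
 [123 119 114 122 128 136 138 135 135]
 [127 124 121 122 128 133 137 137 140]
 [122 123 119 114 111 115 120 126 130]
 [121 121 117 108  92  90  98 103 108]
 [120 118 115 109  88  76  80  80  85]]
```

Emit:
{"method": "step_arm", "body": {
  "increments": [
    {"delta_pos":[0,1.5,0],"dr":[0,0,0],"fingers":1},
    {"delta_pos":[0,3,0],"dr":[0,0,0],"fingers":1},
    {"delta_pos":[0,4.5,0],"dr":[0,0,0],"fingers":1},
    {"delta_pos":[0,5.8,0],"dr":[0,0,0],"fingers":1},
    {"delta_pos":[0,6.5,0],"dr":[0,0,0],"fingers":1}
  ]
}}

```text
time: 6.5
tool_pos: [0.556, -0.0579, 0.2899]
tool_rot: [-3.138, 0.521, 1.764]
contact_force: [0.4, 0.6, -4.0]
opening: 0.0094
grip_force: 60.0
```

```bash
python3 - <<'E'
from h import *
print(hub_now(),cur()[0]['contact_force'],cur()[0]['torque'])
a=snap('side','s2');b=snap('top','t2')
h=hub_now()[0]
print('pred hub',proj('s2',h),proj('t2',h))
A=cv2.resize(a[80:230,190:320],None,fx=3,fy=3,interpolation=3)
B=cv2.resize(b[113:263,265:395],None,fx=3,fy=3,interpolation=3)
cv2.imwrite('pics/c2.png',np.hstack([A,B])[:,:,::-1])
E
```

```text
(array([ 0.5638, -0.0995,  0.2129]), 'local mm', array([ -0.1,  -0.2, -35.1]), array([-179.8,   29.9,  101.1])) [ 0.38802275  0.56006979 -4.02305057] [ 0.67071826  0.07022071 -0.02343273]
pred hub [268.58521282 169.56244995] [328.83104268 192.5261404 ]
```

View pics/c2.png

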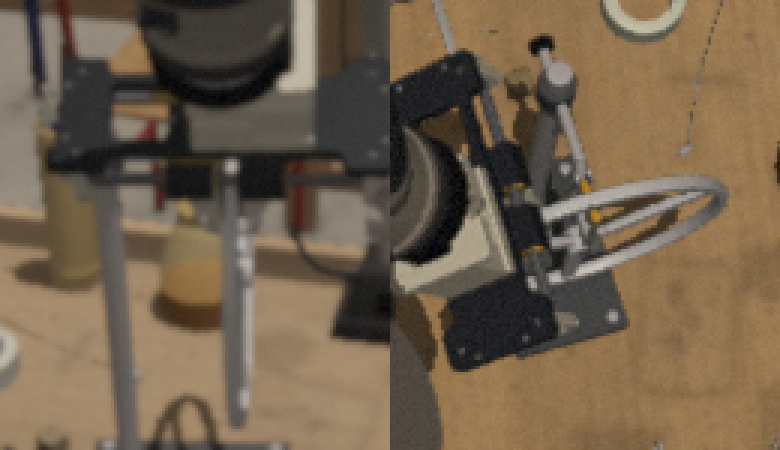

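```bash
python3 - <<'E'
from h import *
h=hub_now()[0]; 
for dx in(-.005,0,.005):print('rimtop outer edge',dx,proj('t2',h+Ro.from_euler('z',SY,degrees=True).apply([dx,0,.110])))
b=cv2.imread('pics/t2.png')
for u in(330,332,334):print(u,[(v,b[v,u].tolist()) for v in range(170,190)])
E
```

```text
rimtop outer edge -0.005 [334.76244538 180.62419111]
rimtop outer edge 0 [334.00197328 178.27885807]
rimtop outer edge 0.005 [333.24306734 175.9383551 ]
330 [(170, [110, 115, 121]), (171, [79, 81, 84]), (172, [53, 65, 77]), (173, [52, 102, 128]), (174, [41, 118, 161]), (175, [31, 125, 176]), (176, [41, 129, 179]), (177, [85, 125, 151]), (178, [156, 165, 175]), (179, [171, 178, 184]), (180, [169, 176, 183]), (181, [160, 163, 172]), (182, [116, 122, 128]), (183, [66, 72, 76]), (184, [65, 71, 73]), (185, [66, 70, 73]), (186, [80, 83, 85]), (187, [124, 131, 137]), (188, [136, 143, 153]), (189, [128, 137, 144])]
332 [(170, [85, 119, 145]), (171, [87, 111, 134]), (172, [93, 105, 119]), (173, [80, 89, 101]), (174, [74, 100, 120]), (175, [67, 103, 135]), (176, [66, 94, 120]), (177, [139, 147, 154]), (178, [165, 169, 175]), (179, [164, 172, 176]), (180, [165, 174, 179]), (181, [118, 120, 124]), (182, [61, 80, 92]), (183, [33, 109, 151]), (184, [32, 120, 164]), (185, [36, 110, 153]), (186, [40, 89, 121]), (187, [42, 63, 72]), (188, [70, 75, 76]), (189, [60, 59, 65])]
334 [(170, [78, 118, 149]), (171, [80, 119, 152]), (172, [81, 119, 149]), (173, [77, 116, 145]), (174, [80, 116, 149]), (175, [77, 112, 145]), (176, [110, 129, 144]), (177, [159, 168, 176]), (178, [164, 168, 174]), (179, [167, 172, 180]), (180, [165, 172, 176]), (181, [115, 118, 121]), (182, [51, 62, 75]), (183, [48, 94, 125]), (184, [50, 129, 162]), (185, [52, 132, 172]), (186, [33, 111, 156]), (187, [37, 73, 98]), (188, [84, 86, 94]), (189, [124, 131, 136])]
```

Emit:
{"method": "step_arm", "body": {
  "increments": [
    {"delta_pos":[0.2,0.05,0.35],"dr":[0,0,0],"fingers":1},
    {"delta_pos":[0.4,0.1,0.7],"dr":[0,0,0],"fingers":1},
    {"delta_pos":[0.6,0.15,1.04],"dr":[0,0,0],"fingers":1},
    {"delta_pos":[0.8,0.15,1.38],"dr":[0,0,0],"fingers":1},
    {"delta_pos":[0.8,0.15,1.38],"dr":[0,0,0],"fingers":1}
  ]
}}

```text
time: 7.22
tool_pos: [0.5562, -0.0579, 0.2739]
tool_rot: [-3.138, 0.521, 1.764]
contact_force: [-0.0, -0.4, -2.3]
opening: 0.009
grip_force: 60.0
```

```bash
python3 - <<'E'
from h import *
print(hub_now(),cur()[0]['contact_force'],cur()[0]['torque'])
E
```

```text
(array([ 0.5639, -0.0995,  0.1969]), 'local mm', array([  0. ,  -0.2, -51.1]), array([-179.8,   29.9,  101.1])) [-0.04613491 -0.43829108 -2.29338447] [ 0.6206176  -0.03414097  0.00332852]
```

Emit:
{"method": "step_arm", "body": {
  "increments": [
    {"delta_pos":[0.1,0.05,0.17],"dr":[0,0,0],"fingers":1},
    {"delta_pos":[0.2,0.1,0.35],"dr":[0,0,0],"fingers":1},
    {"delta_pos":[0.3,0.1,0.52],"dr":[0,0,0],"fingers":1},
    {"delta_pos":[0.4,0.1,0.69],"dr":[0,0,0],"fingers":1},
    {"delta_pos":[0.5,0.1,0.87],"dr":[0,0,0],"fingers":1}
  ]
}}

```text
time: 7.85
tool_pos: [0.5575, -0.0579, 0.2646]
tool_rot: [-3.139, 0.522, 1.763]
contact_force: [-1.4, -1.0, 1.7]
opening: 0.0092
grip_force: 60.0
```

Emit:
{"method": "step_arm", "body": {
  "increments": [
    {"delta_pos":[0.1,0,0.17],"dr":[0,0,0],"fingers":1},
    {"delta_pos":[0.2,0,0.35],"dr":[0,0,0],"fingers":1},
    {"delta_pos":[0.3,0,0.52],"dr":[0,0,0],"fingers":1},
    {"delta_pos":[0.3,0,0.52],"dr":[0,0,0],"fingers":1},
    {"delta_pos":[0.3,0,0.52],"dr":[0,0,0],"fingers":1}
  ]
}}

```text
time: 8.48
tool_pos: [0.5574, -0.0578, 0.2584]
tool_rot: [-3.139, 0.522, 1.763]
contact_force: [-0.7, 0.8, 2.8]
opening: 0.0089
grip_force: 60.0
```

```bash
python3 - <<'E'
from h import *
print(hub_now(),cur()[0]['contact_force'],cur()[0]['torque'])
E
```

```text
(array([ 0.5652, -0.0994,  0.1814]), 'local mm', array([  1.3,  -0.3, -66.6]), array([-179.8,   29.9,  101. ])) [-0.72320208  0.76678607  2.77697762] [-0.14276071 -0.08821313 -0.09174725]
```

Emit:
{"method": "step_arm", "body": {
  "increments": [
    {"delta_pos":[0.1,0,0.17],"dr":[0,0,0],"fingers":1},
    {"delta_pos":[0.2,0,0.35],"dr":[0,0,0],"fingers":1},
    {"delta_pos":[0.3,0,0.52],"dr":[0,0,0],"fingers":1},
    {"delta_pos":[0.4,0,0.69],"dr":[0,0,0],"fingers":1},
    {"delta_pos":[0.4,0,0.69],"dr":[0,0,0],"fingers":1}
  ]
}}

```text
time: 9.1
tool_pos: [0.5567, -0.0577, 0.2496]
tool_rot: [-3.136, 0.521, 1.764]
contact_force: [-3.3, -0.3, 2.3]
opening: 0.0092
grip_force: 60.1
```

```bash
python3 - <<'E'
from h import *
print(hub_now(),cur()[0]['contact_force'],cur()[0]['torque'])
E
```

```text
(array([ 0.5643, -0.0993,  0.1726]), 'local mm', array([  0.5,  -0.1, -75.4]), array([-179.7,   29.8,  101.1])) [-3.3465893  -0.27296726  2.30924189] [-0.02943261  0.33222281 -0.43293867]
```

Emit:
{"method": "step_arm", "body": {
  "increments": [
    {"delta_pos":[0.1,0,0.17],"dr":[0,0,0],"fingers":1},
    {"delta_pos":[0.2,0.05,0.35],"dr":[0,0,0],"fingers":1},
    {"delta_pos":[0.3,0.05,0.52],"dr":[0,0,0],"fingers":1},
    {"delta_pos":[0.4,0.05,0.69],"dr":[0,0,0],"fingers":1},
    {"delta_pos":[0.4,0.05,0.69],"dr":[0,0,0],"fingers":1}
  ]
}}

```text
time: 9.72
tool_pos: [0.5559, -0.0575, 0.2403]
tool_rot: [-3.133, 0.519, 1.764]
contact_force: [-7.2, -2.9, -3.7]
opening: 0.009
grip_force: 60.4
```

```bash
python3 - <<'E'
from h import *
print(hub_now(),cur()[0]['contact_force'],cur()[0]['torque'])
a=snap('side','s3');b=snap('top','t3')
h=hub_now()[0]
u=proj('t3',h);print(proj('s3',h),u,[proj('t3',h+Ro.from_euler('z',SY,degrees=True).apply(q)) for q in([0,-.1055,0],[0,0,.11])],proj('s3',h-[0,0,.11]))
A=cv2.resize(a[80:230,190:320],None,fx=3,fy=3,interpolation=3)
B=cv2.resize(b[113:263,265:395],None,fx=3,fy=3,interpolation=3)
cv2.imwrite('pics/c3.png',np.hstack([A,B])[:,:,::-1])
E
```

```text
(array([ 0.5631, -0.099 ,  0.1632]), 'local mm', array([ -0.6,   0.4, -84.8]), array([-179.5,   29.8,  101.1])) [-7.21999015 -2.88508301 -3.67573873] [ 0.50199834  0.99382314 -1.04760203]
[269.36610452 189.09764071] [326.60997316 198.61378587] [array([370.78235172, 186.17449037]), array([331.32538759, 185.61838264])] [270.10492779 227.3995951 ]
```

View pics/c3.png

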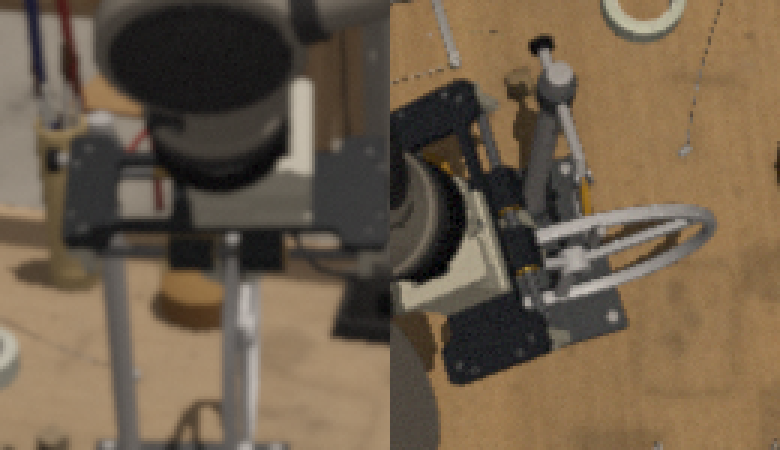

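Emit:
{"method": "step_arm", "body": {
  "increments": [
    {"delta_pos":[0.08,0,0.14],"dr":[0,0,0],"fingers":1},
    {"delta_pos":[0.16,0,0.28],"dr":[0,0,0],"fingers":1},
    {"delta_pos":[0.24,0,0.42],"dr":[0,0,0],"fingers":1},
    {"delta_pos":[0.32,0,0.55],"dr":[0,0,0],"fingers":1},
    {"delta_pos":[0.32,0,0.55],"dr":[0,0,0],"fingers":1}
  ]
}}

```text
time: 10.45
tool_pos: [0.5564, -0.0574, 0.2343]
tool_rot: [-3.134, 0.52, 1.764]
contact_force: [-6.1, -0.4, -1.3]
opening: 0.0092
grip_force: 60.2
```

```bash
python3 - <<'E'
from h import *
print(hub_now(),cur()[0]['contact_force'],cur()[0]['torque'])
E
```

```text
(array([ 0.5639, -0.099 ,  0.1573]), 'local mm', array([  0.1,   0.3, -90.7]), array([-179.6,   29.8,  101.1])) [-6.14194051 -0.40744561 -1.29402872] [ 0.4084836   0.63755111 -0.76088696]
```

Emit:
{"method": "step_arm", "body": {
  "increments": [
    {"delta_pos":[0.05,0,0.09],"dr":[0,0,0],"fingers":1},
    {"delta_pos":[0.1,0,0.17],"dr":[0,0,0],"fingers":1},
    {"delta_pos":[0.15,0,0.26],"dr":[0,0,0],"fingers":1},
    {"delta_pos":[0.2,0,0.35],"dr":[0,0,0],"fingers":1},
    {"delta_pos":[0.2,0,0.35],"dr":[0,0,0],"fingers":1}
  ]
}}

```text
time: 11.08
tool_pos: [0.5578, -0.0575, 0.2318]
tool_rot: [-3.138, 0.521, 1.764]
contact_force: [0.1, -0.1, -3.1]
opening: 0.009
grip_force: 60.0
```

```bash
python3 - <<'E'
from h import *
print(hub_now(),cur()[0]['contact_force'],cur()[0]['torque'])
E
```

```text
(array([ 0.5655, -0.0991,  0.1548]), 'local mm', array([  1.7,  -0.1, -93.2]), array([-179.8,   29.9,  101. ])) [ 0.08836806 -0.07976514 -3.087117  ] [0.70633853 0.07223266 0.05372124]
```

Emit:
{"method": "step_arm", "body": {
  "increments": [
    {"delta_pos":[0.02,0,0.04],"dr":[0,0,0],"fingers":1},
    {"delta_pos":[0.05,-0.05,0.09],"dr":[0,0,0],"fingers":1},
    {"delta_pos":[0.08,-0.1,0.13],"dr":[0,0,0],"fingers":1},
    {"delta_pos":[0.1,-0.15,0.17],"dr":[0,0,0],"fingers":1},
    {"delta_pos":[0.1,-0.15,0.17],"dr":[0,0,0],"fingers":1}
  ]
}}

```text
time: 11.7
tool_pos: [0.5562, -0.0578, 0.2299]
tool_rot: [-3.138, 0.521, 1.763]
contact_force: [0.4, 0.1, -3.3]
opening: 0.0094
grip_force: 60.0
```

```bash
python3 - <<'E'
from h import *
print(hub_now(),cur()[0]['contact_force'],cur()[0]['torque'])
E
```

```text
(array([ 0.564 , -0.0994,  0.1529]), 'local mm', array([  0.1,  -0.2, -95.1]), array([-179.8,   29.9,  101. ])) [ 0.36595299  0.13920134 -3.31186882] [ 0.68974621 -0.01529717 -0.04027926]
```

Emit:
{"method": "step_arm", "body": {
  "increments": [
    {"delta_pos":[0.02,0,0.04],"dr":[0,0,0],"fingers":1},
    {"delta_pos":[0.05,0,0.09],"dr":[0,0,0],"fingers":1},
    {"delta_pos":[0.08,0,0.13],"dr":[0,0,0],"fingers":1},
    {"delta_pos":[0.1,0,0.17],"dr":[0,0,0],"fingers":1},
    {"delta_pos":[0.1,0,0.17],"dr":[0,0,0],"fingers":1}
  ]
}}

```text
time: 12.32
tool_pos: [0.5562, -0.0578, 0.2279]
tool_rot: [-3.138, 0.521, 1.764]
contact_force: [0.7, -0.1, -3.1]
opening: 0.0092
grip_force: 60.0
```

```bash
python3 - <<'E'
from h import *
print(hub_now(),cur()[0]['contact_force'],cur()[0]['torque'])
E
```

```text
(array([ 0.564 , -0.0994,  0.1509]), 'local mm', array([  0.2,  -0.1, -97.1]), array([-179.8,   29.9,  101. ])) [ 0.71480532 -0.10470773 -3.1109719 ] [ 0.64354227  0.01627083 -0.04335923]
```

Emit:
{"method": "step_arm", "body": {
  "increments": [
    {"delta_pos":[0.02,0,0.04],"dr":[0,0,0],"fingers":1},
    {"delta_pos":[0.05,0,0.09],"dr":[0,0,0],"fingers":1},
    {"delta_pos":[0.08,0,0.13],"dr":[0,0,0],"fingers":1},
    {"delta_pos":[0.1,0,0.17],"dr":[0,0,0],"fingers":1},
    {"delta_pos":[0.1,0,0.17],"dr":[0,0,0],"fingers":1}
  ]
}}

```text
time: 12.95
tool_pos: [0.5563, -0.0578, 0.2261]
tool_rot: [-3.139, 0.522, 1.763]
contact_force: [0.3, 0.0, -3.2]
opening: 0.0089
grip_force: 60.0
```

```bash
python3 - <<'E'
from h import *
print(hub_now(),cur()[0]['contact_force'],cur()[0]['torque'])
E
```

```text
(array([ 0.5641, -0.0994,  0.1491]), 'local mm', array([  0.2,  -0.2, -98.9]), array([-179.8,   29.9,  101. ])) [ 0.33059548  0.04447931 -3.18733162] [ 0.52601773  0.054441   -0.03111651]
```

Emit:
{"method": "step_arm", "body": {
  "increments": [
    {"delta_pos":[0.02,0,0.03],"dr":[0,0,0],"fingers":1},
    {"delta_pos":[0.04,0,0.06],"dr":[0,0,0],"fingers":1},
    {"delta_pos":[0.06,0,0.1],"dr":[0,0,0],"fingers":1},
    {"delta_pos":[0.08,0,0.13],"dr":[0,0,0],"fingers":1},
    {"delta_pos":[0.08,0,0.13],"dr":[0,0,0],"fingers":1}
  ]
}}

```text
time: 13.58
tool_pos: [0.5564, -0.0579, 0.2248]
tool_rot: [-3.139, 0.522, 1.763]
contact_force: [-1.0, -1.0, 1.9]
opening: 0.0092
grip_force: 60.0
```

```bash
python3 - <<'E'
from h import *
print(hub_now(),cur()[0]['contact_force'],cur()[0]['torque'])
E
```

```text
(array([ 0.5642, -0.0995,  0.1479]), 'local mm', array([   0.3,   -0.3, -100.1]), array([-179.8,   29.9,  101. ])) [-1.01709143 -1.02128745  1.92720135] [-0.04300241 -0.06511885 -0.10221448]
```

The rim now rests on the seat with about 5 N of support. I'll ease off slightly, hold, then open the fingers.

Emit:
{"method": "step_arm", "body": {
  "increments": [
    {"delta_pos":[-0.01,0,-0.02],"dr":[0,0,0],"fingers":1},
    {"delta_pos":[-0.01,0,-0.02],"dr":[0,0,0],"fingers":1},
    {"delta_pos":[-0.01,0,-0.02],"dr":[0,0,0],"fingers":1},
    {"delta_pos":[-0.01,0,-0.02],"dr":[0,0,0],"fingers":1},
    {"delta_pos":[-0.01,0,-0.02],"dr":[0,0,0],"fingers":1}
  ]
}}

```text
time: 14.2
tool_pos: [0.5563, -0.0578, 0.2248]
tool_rot: [-3.139, 0.522, 1.763]
contact_force: [-0.6, -2.3, 3.1]
opening: 0.009
grip_force: 60.0
```

```bash
python3 - <<'E'
from h import *
print(hub_now(),cur()[0]['contact_force'],cur()[0]['torque'])
b=snap('top','t4');w=snap('wrist','w4')
B=cv2.resize(b[133:243,295:395],(400,440),interpolation=3)
W=cv2.resize(w,(400,300)); c=np.zeros((440,800,3),np.uint8);c[:,:400]=B;c[:300,400:]=W
cv2.imwrite('pics/c4.png',c[:,:,::-1])
E
```

```text
(array([ 0.5641, -0.0995,  0.1478]), 'local mm', array([   0.3,   -0.2, -100.2]), array([-179.8,   29.9,  101. ])) [-0.60443069 -2.32404728  3.05147573] [-0.22475245 -0.0393148  -0.06803307]
```

View pics/c4.png

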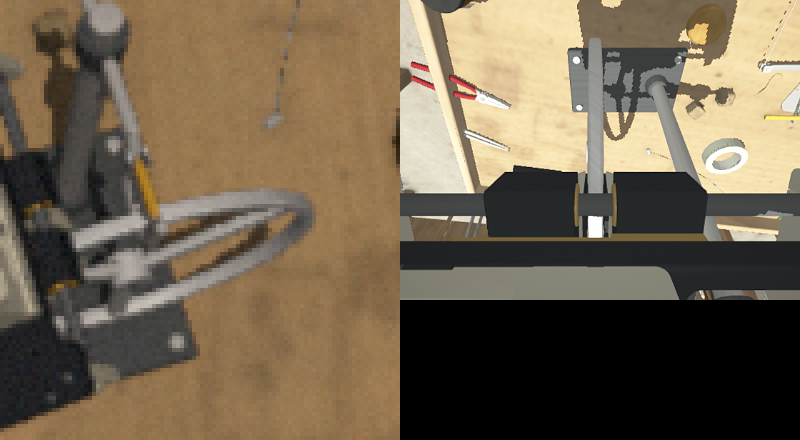

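The gate now lies unbroken above the rim, so it is shut. I'll release gently.

Emit:
{"method": "step_arm", "body": {
  "increments": [
    {"delta_pos":[-0.02,0,-0.04],"dr":[0,0,0],"fingers":1},
    {"delta_pos":[-0.02,0,-0.04],"dr":[0,0,0],"fingers":1},
    {"delta_pos":[-0.02,0,-0.04],"dr":[0,0,0],"fingers":0.5},
    {"delta_pos":[-0.02,0,-0.04],"dr":[0,0,0],"fingers":0},
    {"delta_pos":[-0.02,0,-0.04],"dr":[0,0,0],"fingers":-0.5}
  ],
  "newtons": 20
}}

```text
time: 14.92
tool_pos: [0.556, -0.0577, 0.225]
tool_rot: [-3.138, 0.521, 1.764]
contact_force: [-0.5, -0.9, -0.9]
opening: 0.035
grip_force: 0.0
```

Emit:
{"method": "step_arm", "body": {
  "increments": [
    {"delta_pos":[0,0,0],"dr":[0,0,0],"fingers":-0.5},
    {"delta_pos":[0,0,0],"dr":[0,0,0],"fingers":-0.5},
    {"delta_pos":[0,0,0],"dr":[0,0,0],"fingers":-0.5},
    {"delta_pos":[0,0,0],"dr":[0,0,0],"fingers":-0.5},
    {"delta_pos":[0,0,0],"dr":[0,0,0],"fingers":-0.5}
  ]
}}

```text
time: 15.55
tool_pos: [0.5562, -0.0577, 0.2251]
tool_rot: [-3.138, 0.521, 1.763]
contact_force: [0.3, 0.9, -0.2]
opening: 0.069
grip_force: 0.0
```

```bash
python3 - <<'E'
from h import *
s=cur()[0];print(s['opening'],s['contact_force'])
b=snap('top','t5');w=snap('wrist','w5')
B=cv2.resize(b[133:243,295:395],(400,440),interpolation=3)
W=cv2.resize(w,(400,300)); c=np.zeros((440,800,3),np.uint8);c[:,:400]=B;c[:300,400:]=W
cv2.imwrite('pics/c5.png',c[:,:,::-1])
E
```

```text
0.06900004553436352 [ 0.27015534  0.92615019 -0.22220882]
```

View pics/c5.png

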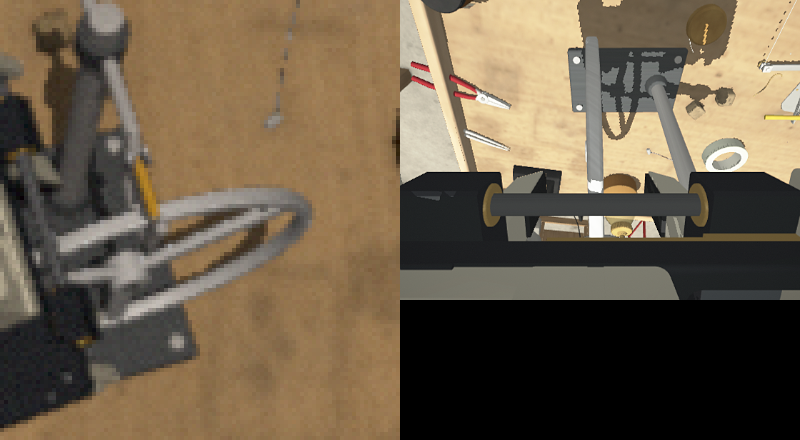

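The wheel hangs free and barely moved, with the fingers clear on both sides of it. I'll retreat along the tool's negative z.

Emit:
{"method": "step_arm", "body": {
  "increments": [
    {"delta_pos":[0,0,-1],"dr":[0,0,0],"fingers":-0.5},
    {"delta_pos":[0,0,-3],"dr":[0,0,0],"fingers":-0.5},
    {"delta_pos":[0,0,-6],"dr":[0,0,0],"fingers":-0.5},
    {"delta_pos":[0,0,-9],"dr":[0,0,0],"fingers":-0.5},
    {"delta_pos":[0,0,-11],"dr":[0,0,0],"fingers":-0.5}
  ]
}}

```text
time: 16.27
tool_pos: [0.5462, -0.0029, 0.3226]
tool_rot: [-3.141, 0.521, 1.763]
contact_force: [-0.6, 0.1, 0.2]
opening: 0.069
grip_force: 0.0
```

Emit:
{"method": "step_arm", "body": {
  "increments": [
    {"delta_pos":[0,0,0],"dr":[0,0,0],"fingers":-0.5},
    {"delta_pos":[0,0,0],"dr":[0,0,0],"fingers":-0.5},
    {"delta_pos":[0,0,0],"dr":[0,0,0],"fingers":-0.5},
    {"delta_pos":[0,0,0],"dr":[0,0,0],"fingers":-0.5},
    {"delta_pos":[0,0,0],"dr":[0,0,0],"fingers":-0.5}
  ]
}}

```text
time: 16.9
tool_pos: [0.546, -0.0041, 0.3202]
tool_rot: [-3.138, 0.521, 1.763]
contact_force: [0.2, -0.1, 0.7]
opening: 0.0692
grip_force: 0.0
```

Emit:
{"method": "step_arm", "body": {
  "increments": [
    {"delta_pos":[0,0,0],"dr":[0,0,0],"fingers":-0.5},
    {"delta_pos":[0,0,0],"dr":[0,0,0],"fingers":-0.5},
    {"delta_pos":[0,0,0],"dr":[0,0,0],"fingers":-0.5},
    {"delta_pos":[0,0,0],"dr":[0,0,0],"fingers":-0.5},
    {"delta_pos":[0,0,0],"dr":[0,0,0],"fingers":-0.5}
  ]
}}

```text
time: 17.52
tool_pos: [0.5461, -0.0038, 0.3205]
tool_rot: [-3.138, 0.521, 1.763]
contact_force: [-0.3, 0.2, -0.2]
opening: 0.0692
grip_force: 0.0
```

```bash
python3 - <<'E'
from h import *
s=cur()[0];print(s['opening'],s['contact_force'],s['tool_pos'])
a=snap('side','s5');b=snap('side','s6').astype(int)
d=np.abs(a.astype(int)-b).max(2);print(d.max())
t=snap('top','t6')
A=cv2.resize(a[100:250,190:320],None,fx=3,fy=3,interpolation=3)
B=cv2.resize(t[113:263,265:395],None,fx=3,fy=3,interpolation=3)
cv2.imwrite('pics/c6.png',np.hstack([A,B])[:,:,::-1])
E
```

```text
0.06924255422603023 [-0.30194992  0.17696709 -0.24279881] [ 0.54606738 -0.00383686  0.32052912]
16
```

View pics/c6.png

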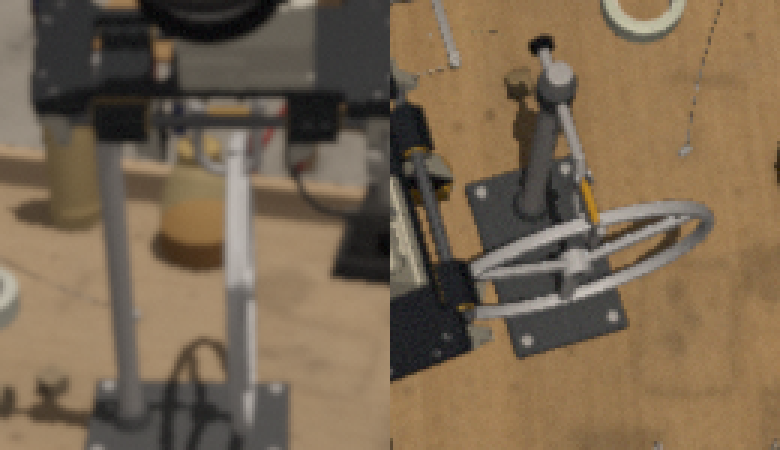

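The wheel hangs in the hook under the shut gate, with the hub at (575,262) in the top crop. The gripper is clear above it.

```bash
python3 -c "
from h import *
print(robot.hand_in())"
```

```text
the job is handed in; nothing more can be done
None
```

The wheel hangs at rest on the J-hook under the shut gate, the gripper is clear of it, and I handed the job in about 18 s into the 64 s limit; no verdict came back.

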